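Slide the gel jar along the counter rail to its stop

TASK

Push the low round gel jar along the wooden rail until it stands against the stop block at the rail's left end. Slide it on the counter, upright and close beside the rail all the way, do not lift it, and leave the other jars and the tub where they are.

Things in the scene. Friction and masses are not known exactly. Their poses are not given: they have to be found in the camera images.
- rail: L-shaped wooden rail fixed on the counter, 32 mm high, bars 18 mm thick. Origin: inner corner, at counter height. Its wall runs from there 360 mm along the rail's -y (robot's right), face at x = 0; the lane is on the -x (robot's) side. The stop block crosses the lane's left end, face at y = 0, out to x = -74 mm. z up; turned up to 0.2 rad from square to the robot.
- gel_jar_center (a point): Centre (33 mm up) of the gel jar: low round upright jar, blue gel under a broad clear lid, 66 mm high, 56 mm across (radius 28 mm), about 0.12 kg, sides upright. Starts in the lane 1 to 6 mm off the wall, centre 210 to 280 mm from the stop's face. In the corner its centre is at x = -28, y = -28 mm in the rail's frame.
- pepper_jar_center (a point): Centre of a bystander: slim dark-capped spice jar, 45 mm across, 105 mm high. It, the chilli jar and the tub stand, in any order, behind the wall, left beyond the stop (85 mm or more past its face), and on the robot's side of the lane near the stop (115 mm or more from the lane's middle line). Leave it alone.
- chilli_jar_center (a point): Centre of a bystander: slim dark-capped spice jar, 44 mm across, 105 mm high. Leave it alone.
- wipes_tub_center (a point): Centre of a bystander: plain blue round tub, 72 mm across, 121 mm high, taller and wider than the gel jar. Leave it alone.
Things that resemble listed ones, but are neither listed nor needed, are in the scene too. Of the things like the part that bears gel_jar_center, leave any that is black or orange; of the rest the larger one is meant.

How it is judged (in metres and radians):
At the end, for the whole second after the job is handed in: The gel jar stands upright (within 10 degrees) on the counter in the rail's inner corner: no more than 12 mm from the stop block's face and no more than 15 mm from the wall's face (y of gel_jar_center in the frame of rail between -0.04 and -0.02 m and x of gel_jar_center in the frame of rail between -0.043 and -0.02 m and height (world z) of gel_jar_center below 0.04 m and angle between gel_jar_center's own z axis and vertical below 0.17 rad); the robot touches nothing.
It fails at once if the gel jar is lifted more than 15 mm off the counter (height (world z) of gel_jar_center above 0.048 m).
It fails at once if the gel jar is tipped more than 25 degrees (angle between gel_jar_center's own z axis and vertical above 0.44 rad).
It fails at once if the gel jar strays more than 25 mm from the wall (x of gel_jar_center in the frame of rail below -0.053 m).
It fails at once if another jar or the tub is moved more than 20 mm (distance of any of pepper_jar_center, chilli_jar_center, wipes_tub_center from where it was at the start of the episode above 0.02 m).
It also fails if it takes over 35 s, if anything falls off the work surface, if the arm or the gripper's body presses on something with over 40 N, if the wrist force passes 120 N, or if a joint passes its speed limit or range.

ROBOT

A 7-joint arm with a two-finger parallel gripper is mounted at the origin on a cart in front of the work surface, level with it; the furniture and walls round the work are solid. World frame = base frame: x ahead of the robot, y to its left, z up, the work surface at z = 0. Lengths are in mm, angles in rad, forces in N, time in s.
With the tool pointing down it reaches from about 400 to 850 mm from the base axis. Payload 4.4 kg.
Tool frame: the origin (TCP) lies on the centre line of the jaws, within the pads' length; the fingertips stand 8 mm ahead of it and the grasp point (between the pads) lies 11 mm behind it; z points along the fingers, y is the line along which they close (so a half turn about z gives the same grasp; the last joint's range is limited). The gripper opens to 94 mm and grips with 3 to 60 N. Pads are 16 mm wide; open, the fingers measure 119 mm over their backs; the gripper's body (75 mm by 177 mm) begins 78 mm behind the grasp point.
Start: joints at [-1.288, 0.628, 0.038, 1.517, -0.027, 0.996, -0.02], TCP at [222.127, 610.883, 213.478] pointing down, gripper open.
Joint ranges: [-3.06, 3.06], [-0.37, 2.12], [-1.25, 1.32], [0.18, 2.47], [-1.1, 4.24], [0.23, 1.98], [-2.94, 2.94]. Speed limits (rad/s): [2.57, 2.57, 3.14, 3.14, 3.14, 3.14, 3.14].

INTERFACE

Orientations are given as [roll, pitch, yaw] about the fixed x, y, z axes, in that order (R = Rz(yaw) Ry(pitch) Rx(roll)).
In Python, from workcell import bot, eyes gives the robot as it stands. The module is installed in compiled form; this text tells all that it offers.
- The arm moves only by the tool carry_out, never from a script. Its argument "deltas" is one flat list of numbers, 6 for each row, row after row: the shift along the tool's x, y, z each as a share of 0.25 m, from -1 to 1, then the turn, a rotation vector about the tool's x, y, z each as a share of 45 degrees, from -1 to 1. In form: [x, y, z, wx, wy, wz, x, y, z, wx, wy, wz, ...]. A call has 1 to 8 rows; each row is the pose to reach, as a shift and turn from the pose commanded when the call began, along the tool's axes at that moment; what a row does not reach only later rows make up. A row lasts 1/12 s, in which the tool goes at most 41.7 mm and 7.16 degrees, less where a joint would pass 70% of its speed; a pose out of reach is approached as far as the arm can. A call with a number of a shift or a turn outside -1 to 1 is refused whole. A call with a gripper value outside its range is refused whole. "jaw" is the finger opening in mm, from 0 to 94, set as the call begins (left out, the last holds). The fingers move at their own pace and stop on an object; "force" is the grip in N (left out, the last holds). Time passes only in rows, so rows that repeat a pose let the fingers close. It gives the time, the measured TCP pose, the force, the opening and the grip force at its end, in the units of the state.
- bot.sense(): the state, without advancing time (a new reading comes with each control period).
- eyes.grab_frame(name): name is "side" or "top"; returns a dict with "pixels" (480x640x3 uint8, red, green, blue), "depth" (480x640 float32, mm along the optical axis (not along the pixel's ray), 0 where there is no reading), "fx", "fy", "cx", "cy" (pixels), "xyz" and "orientation" of the camera in the world. Camera axes: x right, y up, looking along -z (the intrinsics and any distortion apply to the point x, -y, -z); pixel columns grow to the right and rows downward; lengths in mm; the calibration is good to about 2 mm. A picture is of the moment at which its call begins.
- bot.job_done(): hands the job in; it is judged then, once.
The state is a dict: "time": time; "qpos": joint angles; "dq": joint speeds; "effort": joint torques, N m; "ee_pos": TCP position; "orientation": TCP orientation; "force": force on the tool from outside, world axes, zero at the start; "ft_torque": the same for the moment, N m; "grip_width": finger opening in mm; "grip_force": force on a finger pad.
Only numpy, scipy, OpenCV 4.12 (cv2) and the standard library are available. Lean on these libraries where they do the work, as an engineer would, in place of code of your own. Each camera call takes 0.05 s, during which the arm holds its last target. There are 200 camera calls.

## Working session

There is one attempt and no reset: what is moved stays moved. The work goes in short steps, Python scripts to look and compute and a tool call to move; the robot and the scene stay as the last step left them, time stands still between calls to the robot, and variables do not carry over. Pictures are saved under pics/ and viewed, at most 10 in all, crops included, and the job is handed in when it is done.

Besides the shell and the picture viewer there is one more tool, called after "Request:" as name(argument=value, ...) on one line, values as JSON. carry_out: Moves the arm, as the interface text tells. Its arguments: {"type":"object","properties":{"deltas":{"type":"array","items":{"type":"number","minimum":-1,"maximum":1}},"jaw":{"type":"number"},"force":{"type":"number"}},"required":["deltas"]}

```bash
mkdir -p pics; python3 - <<'E'
from workcell import bot, eyes
import cv2, numpy as np
for n in ("side","top"):
    f=eyes.grab_frame(n); cv2.imwrite(f"pics/{n}1.png",f["pixels"][...,::-1]); np.savez(f"{n}1.npz",**f)
    print(n,[f[k] for k in("fx","fy","cx","cy","xyz","orientation")],f.keys())
print(bot.sense())
E
```

```text
side [615.6231786045436, 615.6231786045436, 308.85003784767883, 247.85251212929836, array([ 592.25168473,  822.76501034, 1001.51635307]), array([6.69300628e-01, 1.18138682e-03, 3.12974763e+00])] dict_keys(['pixels', 'depth', 'fx', 'fy', 'cx', 'cy', 'xyz', 'orientation'])
top [495.18900593334223, 495.18900593334223, 315.91160805438443, 240.81029985273406, array([ 485.87373117,   81.03887248, 1047.14594814]), array([ 0.08890246,  0.01574866, -1.5626766 ])] dict_keys(['pixels', 'depth', 'fx', 'fy', 'cx', 'cy', 'xyz', 'orientation'])
{'time': 0.1, 'qpos': array([-1.28779861,  0.6292148 ,  0.03844614,  1.51820727, -0.02697431,
        0.99630012, -0.0200007 ]), 'dq': array([ 3.55917710e-04, -1.92997819e-03,  1.05970105e-03, -4.19151587e-03,
        8.41083299e-04, -5.62382099e-04,  5.47187453e-05]), 'effort': array([ 2.99845975e-03, -5.50791228e+01,  1.14740286e+00, -1.87114906e+01,
       -5.21938282e-02,  1.92687137e-02,  5.14775218e-05]), 'ee_pos': array([221.93891822, 610.34992902, 212.69068504]), 'orientation': array([-3.13998145e+00,  3.49744412e-05,  2.79280850e+00]), 'force': array([ 0.11524338,  0.07411097, -0.0970572 ]), 'ft_torque': array([ 0.02237016, -0.02210357,  0.01938932]), 'grip_force': 0.0, 'grip_width': 94.39007369383086}
```

View pics/top1.png

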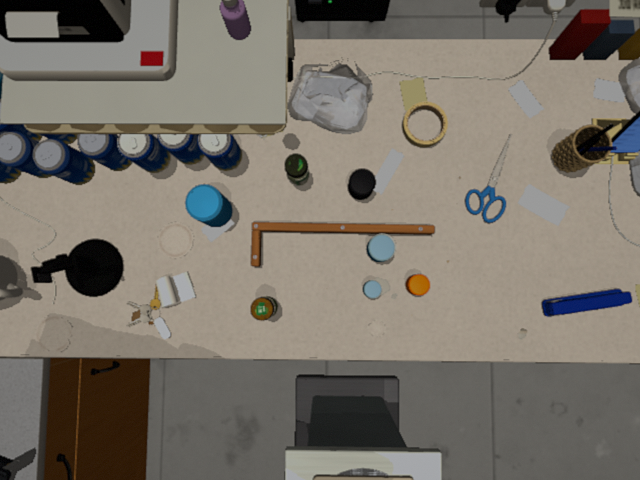

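View pics/side1.png

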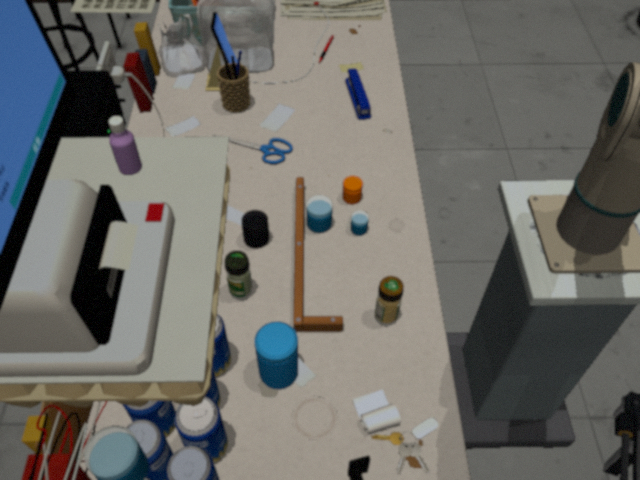

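Top view: jars like the gel jar are the blue one in the lane (381,248), a small blue one (372,289), an orange one (418,285) and a black one (362,184). Black and orange are excluded, so the larger blue one in the lane at (381,248) is meant. The stop is at (256,245), the tub at (205,203), and the spice jars at (297,165) and (263,308). The side view agrees, with the gel jar at (319,213).

```bash
cat > h.py <<'E'
import numpy as np, cv2
from scipy.spatial.transform import Rotation as R
def plane(f,uv,z):
    uv=np.atleast_2d(uv).astype(float)
    d=np.c_[(uv[:,0]-f["cx"])/f["fx"],-(uv[:,1]-f["cy"])/f["fy"],-np.ones(len(uv))]
    d=d@R.from_euler("xyz",f["orientation"]).as_matrix().T
    return f["xyz"]+d*((z-f["xyz"][2])/d[:,2])[:,None]
def world(f):
    v,u=np.mgrid[:480,:640]; D=f["depth"]
    p=np.stack([(u-f["cx"])/f["fx"]*D,-(v-f["cy"])/f["fy"]*D,-D],-1)
    return p@R.from_euler("xyz",f["orientation"]).as_matrix().T+f["xyz"]
def measure(f):
    hsv=cv2.cvtColor(f["pixels"],cv2.COLOR_RGB2HSV); P=world(f); X,Y,Z=P[...,0],P[...,1],P[...,2]
    H,S,V=cv2.split(hsv); ok=f["depth"]>0
    # rail top: brown pixels at about 32 mm
    m=(H<20)&(S>110)&ok&(abs(Z-32)<8)
    n,l,st,c=cv2.connectedComponentsWithStats(m.astype(np.uint8)); k=1+st[1:,4].argmax()
    v,u=np.where(l==k); rail=plane(f,np.c_[u,v],32)[:,:2]
    # jar lid: blue points at about 66 mm
    j=(H>85)&(H<115)&(S>40)&ok&(abs(Z-66)<7)
    n,l2,st2,c2=cv2.connectedComponentsWithStats(j.astype(np.uint8)); 
    out=[]
    for i in range(1,n):
        if st2[i,4]>80:
            cn=max(cv2.findContours((l2==i).astype(np.uint8),0,1)[0],key=cv2.contourArea)[:,0]
            w=plane(f,cn,66)[:,:2]; (a,b),r=cv2.minEnclosingCircle(w.astype(np.float32)); out.append((c2[i].round(),st2[i,4],round(a,1),round(b,1),round(r,1),float(np.median(Z[l2==i]))))
    return rail,out
E
python3 - <<'E'
from h import *
for n in("top","side"):
    f=dict(np.load(f"{n}1.npz")); rail,out=measure(f); print(n)
    for o in out: print(o)
    # long bar centre line: points away from the stop end
    ymax=rail[:,1].max(); w=rail[rail[:,1]<ymax-40]
    vx,vy,x0,y0=cv2.fitLine(w.astype(np.float32),2,0,.01,.01).ravel()
    if vy<0: vx,vy=-vx,-vy
    ey=np.array([vx,vy]); ex=np.array([vy,-vx]); p=(rail-[x0,y0]); a=p@ex; b=p@ey
    s=a<-20  # stop block
    print("yaw",np.arctan2(-vx,vy),"len",b.min(),b.max(),"barw",np.percentile(a[b<b.max()-40],[1,99]),"stop y",np.percentile(b[s],[2,50,98]),"stop xmin",a.min())
    corner=np.array([x0,y0])+ex*-9+ey*(np.median(b[s])-9); corner2=np.array([x0,y0])+ex*-9+ey*(b.min()+360)
    print("corner",corner,corner2,"n",len(rail))
    for o in out: q=np.array(o[2:4])-corner; print("  rail frame",q@ex,q@ey)
t=dict(np.load("top1.npz"))["pixels"][200:320,240:450,::-1]
cv2.imwrite("pics/crop1.png",cv2.resize(t,None,fx=3.5,fy=3.5,interpolation=cv2.INTER_CUBIC))
E
```

```text
top
(array([607.,  43.]), np.int32(113), 984.0, -497.4, 27.3, 65.5092078181658)
(array([626., 144.]), np.int32(101), 773.2, -522.9, 26.1, 66.05959808820899)
(array([156., 158.]), np.int32(84), 746.0, 434.7, 29.4, 66.24939608453951)
(array([ 78., 168.]), np.int32(115), 723.6, 595.3, 31.3, 65.3722163513927)
(array([381., 247.]), np.int32(525), 561.1, -31.1, 26.2, 65.44764255588359)
yaw -0.010829643 len -167.01483839619414 206.14591512647206 barw [-8.56349425  8.39076653] stop y [189.51082637 197.40869456 205.85857024] stop xmin -80.76816030728074
corner [597.08656275 212.79597871] [597.13612329 217.37217734] n 1730
  rail frame 394.5817634169928 -705.9642722922839
  rail frame 184.07027755593734 -733.7456209446765
  rail frame 146.5016088402815 223.50365433734882
  rail frame 122.36371585307495 383.8516557161234
  rail frame -33.34319719942436 -244.27138800560456
side
(array([319., 208.]), np.int32(284), 562.7, -19.4, 24.5, 65.7167466215335)
(array([278., 369.]), np.int32(152), 640.4, 325.1, 33.8, 66.73008152112965)
yaw -0.012441114 len -186.0410643700099 192.31165676693976 barw [-7.78907594  7.7438257 ] stop y [173.07482223 181.67830116 192.30798623] stop xmin -79.48674083176468
corner [597.43182437 217.86204699] [597.44775648 219.14258239] n 1443
  rail frame -31.777409217758848 -237.67578222481376
  rail frame 41.63072611664341 107.76421453552481
```

View pics/crop1.png

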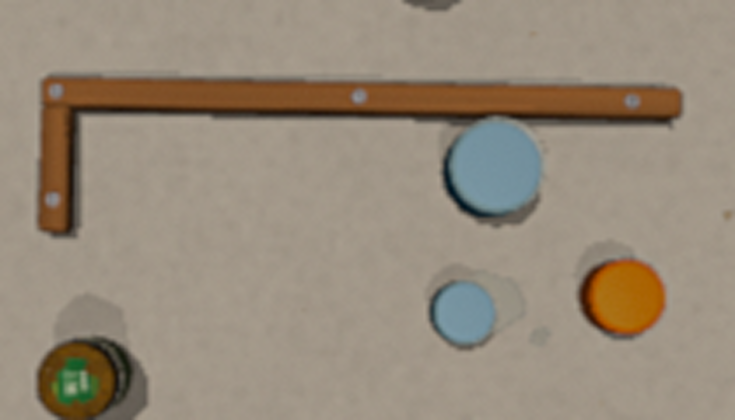

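Crop confirms it: the larger blue jar is in the lane, clearly bigger than the small blue one at crop (464,314). I'll push from its right with narrowly opened fingers acting as a cradle.

```bash
cat >> h.py <<'E'
def go(p,yaw):
    from workcell import bot
    s=bot.sense(); Rc=R.from_euler("xyz",s["orientation"]); Rt=R.from_euler("xyz",[np.pi,0,yaw])
    print("t",round(s["time"],2),"at",s["ee_pos"].round(1),s["orientation"].round(3),"F",s["force"].round(1))
    print("row",(Rc.inv().apply(np.array(p)-s["ee_pos"])/250).round(3),((Rc.inv()*Rt).as_rotvec()/(np.pi/4)).round(3))
E
python3 -c "
from h import *
go([335,375,213],2.34)"
```

```text
t 0.1 at [221.9 610.3 212.7] [-3.14   0.     2.793] F [ 0.1  0.1 -0.1]
row [-0.747 -0.73  -0.   ] [-0.002  0.001  0.577]
```

Request:
carry_out(deltas=[-0.2,-0.2,0,0,0,0.15,-0.45,-0.45,0,0,0,0.3,-0.75,-0.73,0,0,0,0.45,-0.75,-0.73,0,0,0,0.58,-0.75,-0.73,0,0,0,0.58,-0.75,-0.73,0,0,0,0.58,-0.75,-0.73,0,0,0,0.58,-0.75,-0.73,0,0,0,0.58], jaw=20)

```text
time: 0.77
ee_pos: [338.0, 371.2, 213.6]
orientation: [-3.141, 0.002, 2.33]
force: [0.0, -0.0, 1.1]
grip_width: 44.3
grip_force: 0.0
```

```bash
python3 -c "
from h import *
go([448,140,213],1.9)"
```

```text
t 0.77 at [338.  371.2 213.6] [-3.141e+00  2.000e-03  2.330e+00] F [ 0.  -0.   1.1]
row [-0.974 -0.318  0.004] [-0.001  0.002  0.548]
```

Request:
carry_out(deltas=[-0.97,-0.32,0,0,0,0.55,-0.97,-0.32,0,0,0,0.55,-0.97,-0.32,0,0,0,0.55,-0.97,-0.32,0,0,0,0.55,-0.97,-0.32,0,0,0,0.55,-0.97,-0.32,0,0,0,0.55,-0.97,-0.32,0,0,0,0.55,-0.97,-0.32,0,0,0,0.55])

```text
time: 1.43
ee_pos: [447.9, 143.7, 213.5]
orientation: [3.141, 0.001, 1.901]
force: [-0.5, -0.0, -0.2]
grip_width: 20.1
grip_force: 0.0
```

```bash
python3 -c "
from h import *
go([562,-90,213],1.56)"
```

```text
t 1.43 at [447.9 143.7 213.5] [3.141e+00 1.000e-03 1.901e+00] F [-0.5 -0.  -0.2]
row [-1.032  0.129  0.002] [0.001 0.    0.434]
```

Request:
carry_out(deltas=[-1,0.13,0,0,0,0.434,-1,0.13,0,0,0,0.434,-1,0.13,0,0,0,0.434,-1,0.13,0,0,0,0.434,-1,0.13,0,0,0,0.434,-1,0.13,0,0,0,0.434,-1,0.13,0,0,0,0.434,-1,0.13,0,0,0,0.434])

```text
time: 2.1
ee_pos: [560.4, -80.2, 212.8]
orientation: [-3.141, -0.0, 1.563]
force: [0.6, -0.2, -0.2]
grip_width: 20.0
grip_force: 0.0
```

```bash
python3 -c "
from h import *
go([562,-90,30],1.56)"
```

```text
t 2.1 at [560.4 -80.2 212.8] [-3.141 -0.     1.563] F [ 0.6 -0.2 -0.2]
row [-0.039  0.007  0.731] [-0.    -0.     0.004]
```

Request:
carry_out(deltas=[-0.04,0,0.1,0,0,0,-0.04,0,0.22,0,0,0,-0.04,0,0.34,0,0,0,-0.04,0,0.46,0,0,0,-0.04,0,0.58,0,0,0,-0.04,0,0.67,0,0,0,-0.04,0,0.73,0,0,0,-0.04,0,0.73,0,0,0])

```text
time: 2.77
ee_pos: [556.7, -84.9, 27.7]
orientation: [-3.135, -0.004, 1.569]
force: [-1.3, 0.9, 0.9]
grip_width: 20.0
grip_force: 0.0
```

```bash
cat > look.py <<'E'
from h import *; from workcell import eyes; import sys
C=np.array([597.2,215.5]); th=-0.0115; ex=np.array([np.cos(th),np.sin(th)]); ey=np.array([-np.sin(th),np.cos(th)])
for n in("top","side"):
    f=eyes.grab_frame(n); cv2.imwrite(f"pics/{n}_{sys.argv[1]}.png",f["pixels"][...,::-1])
    for o in measure(f)[1]:
        q=np.array(o[2:4])-C
        if -90<q@ex<0 and -320<q@ey<0: print(n,o,"rail",q@ex,q@ey)
E
python3 look.py 2; python3 -c "
from h import *
go([562,-65,30],1.56)"
```

```text
top (array([381., 247.]), np.int32(528), 561.1, -31.1, 26.2, 65.29383598663804) rail -33.26177542135704 -246.99883460417217
side (array([319., 208.]), np.int32(283), 562.8, -19.5, 24.7, 65.81982112920821) rail -31.695284892279346 -235.38005207663042
t 2.87 at [559.1 -87.   30.7] [-3.140e+00 -2.000e-03  1.568e+00] F [0.2 0.2 0.1]
row [0.088 0.011 0.003] [-0.002 -0.002  0.01 ]
```

Request:
carry_out(deltas=[0.03,0.01,0,0,0,0.01,0.06,0.01,0,0,0,0.01,0.09,0.01,0,0,0,0.01,0.12,0.01,0,0,0,0.01,0.15,0.012,0,0,0,0.01,0.18,0.012,0,0,0,0.01,0.21,0.013,0,0,0,0.01,0.24,0.014,0,0,0,0.01])

```text
time: 3.53
ee_pos: [563.2, -29.9, 31.1]
orientation: [3.141, 0.0, 1.556]
force: [0.8, -2.5, 1.7]
grip_width: 19.6
grip_force: 1.3
```

```bash
python3 look.py 3; python3 -c "
from h import *
go([564.5,50,30],1.56)"
```

```text
top (array([358., 247.]), np.int32(349), 561.0, 6.6, 25.4, 65.49172288373279) rail -33.795309252828545 -209.30247746385058
side (array([319., 223.]), np.int32(304), 563.5, 20.8, 24.4, 66.03377645388878) rail -31.45877096412631 -195.07466706219606
t 3.63 at [563.1 -28.1  30.8] [-3.141e+00 -1.000e-03  1.559e+00] F [ 0.3 -0.4 -0.4]
row [0.312 0.002 0.004] [-0.001 -0.002 -0.002]
```

View pics/side_3.png

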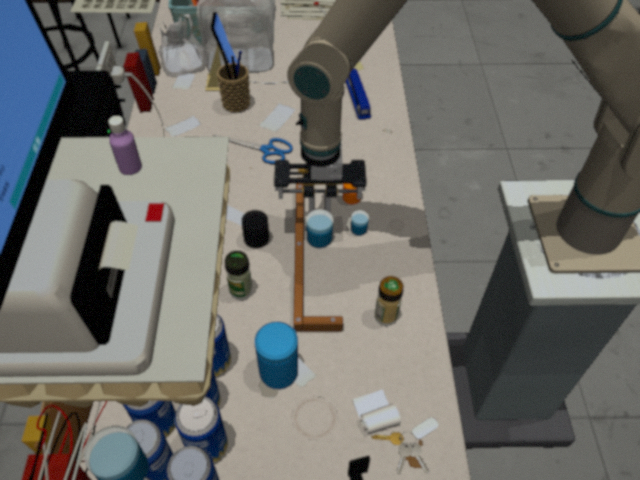

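The side view shows the jar at (319,228), upright and close to the wall, cradled by the fingers. I'll keep pushing.

Request:
carry_out(deltas=[0.04,0.001,0,0,0,0,0.08,0.002,0,0,0,0,0.12,0.003,0,0,0,0,0.16,0.004,0,0,0,0,0.2,0.004,0,0,0,0,0.24,0.004,0,0,0,0,0.28,0.004,0,0,0,0,0.32,0.004,0,0,0,0])

```text
time: 4.3
ee_pos: [565.1, 50.8, 30.9]
orientation: [-3.141, -0.0, 1.557]
force: [-0.7, -2.0, 0.5]
grip_width: 20.0
grip_force: 0.9
```

Request:
carry_out(deltas=[0.03,0,0,0,0,0,0.06,0,0,0,0,0,0.09,0,0,0,0,0,0.12,0,0,0,0,0,0.15,0,0,0,0,0,0.18,0,0,0,0,0,0.21,0,0,0,0,0,0.24,0,0,0,0,0])

```text
time: 4.97
ee_pos: [566.0, 110.3, 30.9]
orientation: [-3.141, 0.0, 1.556]
force: [0.5, -1.7, 0.7]
grip_width: 19.8
grip_force: 0.8
```

```bash
python3 look.py 4; python3 -c "
from h import *
go([566,150,30],1.56)"
```

```text
side (array([319., 279.]), np.int32(403), 566.9, 157.3, 24.8, 65.81622863824873) rail -29.62871118697112 -58.54459388704524
t 5.07 at [566.  111.9  30.8] [-3.141e+00 -1.000e-03  1.559e+00] F [ 0.3  0.2 -0.5]
row [ 0.152 -0.002  0.003] [-0.    -0.002 -0.001]
```

View pics/side_4.png

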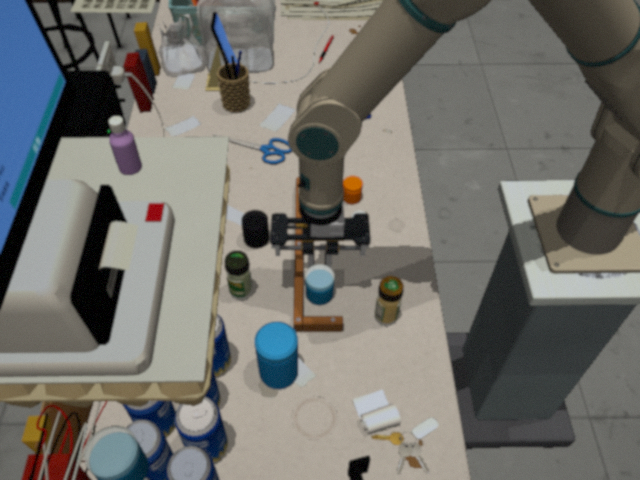

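Jar at (319,283) is upright beside the wall, about 38 mm short of the stop (331 row). I'll finish slowly.

Request:
carry_out(deltas=[0.016,0,0,0,0,0,0.032,0,0,0,0,0,0.048,0,0,0,0,0,0.064,0,0,0,0,0,0.08,0,0,0,0,0,0.096,0,0,0,0,0,0.112,0,0,0,0,0,0.124,0,0,0,0,0])

```text
time: 5.73
ee_pos: [566.6, 141.2, 31.0]
orientation: [3.142, -0.0, 1.557]
force: [0.1, -1.4, 0.5]
grip_width: 19.8
grip_force: 0.9
```

Request:
carry_out(deltas=[0.004,0,0,0,0,0,0.008,0,0,0,0,0,0.012,0,0,0,0,0,0.016,0,0,0,0,0])

```text
time: 6.07
ee_pos: [566.6, 144.4, 31.0]
orientation: [-3.141, 0.0, 1.556]
force: [-0.2, -1.8, 1.9]
grip_width: 20.2
grip_force: 0.9
```

```bash
python3 look.py 5; python3 - <<'E'
from h import *
go([566,150,30],1.56)
t=cv2.imread("pics/side_5.png")[230:380,220:420]
cv2.imwrite("pics/crop5.png",cv2.resize(t,None,fx=4,fy=4,interpolation=cv2.INTER_CUBIC))
E
```

```text
side (array([319., 293.]), np.int32(433), 567.2, 190.0, 25.7, 65.48995399780836) rail -29.70477273553849 -25.843306226758394
t 6.17 at [566.6 144.7  30.9] [-3.142 -0.     1.557] F [ 0.  -1.5  0.6]
row [ 0.021 -0.003  0.004] [-0.    -0.    -0.004]
```

View pics/crop5.png

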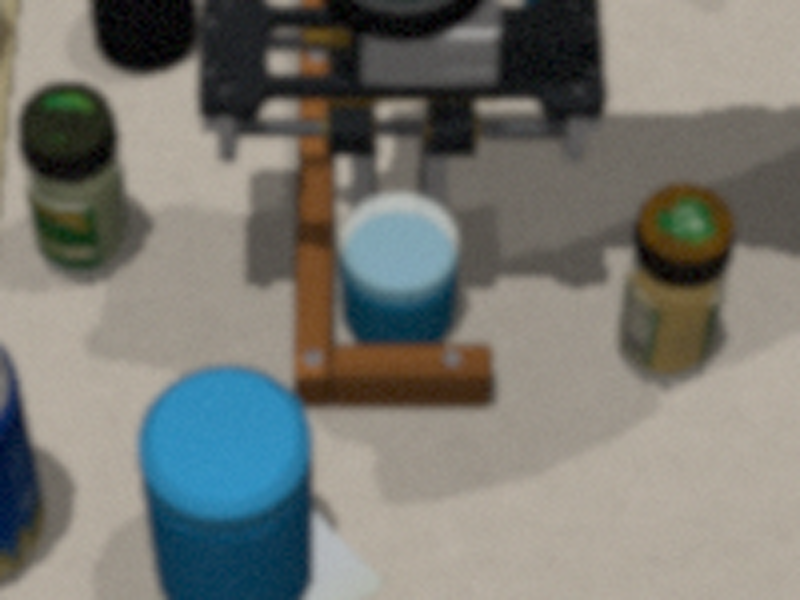

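The crop shows the jar upright in the corner at crop (398,270), with the stop's near edge around row 345. I'll push on gently until the force rises.

Request:
carry_out(deltas=[0.004,0,0,0,0,0,0.008,0,0,0,0,0,0.012,0,0,0,0,0,0.016,0,0,0,0,0])

```text
time: 6.5
ee_pos: [566.7, 148.7, 31.0]
orientation: [-3.142, -0.0, 1.557]
force: [-0.5, -1.8, 0.7]
grip_width: 20.5
grip_force: 0.8
```

Request:
carry_out(deltas=[0.004,0,0,0,0,0,0.008,0,0,0,0,0,0.012,0,0,0,0,0])

```text
time: 6.75
ee_pos: [566.7, 151.7, 31.0]
orientation: [3.142, -0.0, 1.557]
force: [0.7, -1.8, 1.5]
grip_width: 19.9
grip_force: 0.9
```

Request:
carry_out(deltas=[0.004,0,0,0,0,0,0.008,0,0,0,0,0,0.012,0,0,0,0,0])

```text
time: 7.0
ee_pos: [566.8, 153.7, 31.0]
orientation: [3.142, 0.001, 1.556]
force: [-0.4, -5.0, 1.8]
grip_width: 20.3
grip_force: 2.5
```

The force has risen to 5 N, so the jar is against the stop. Retreating straight back, then up.

Request:
carry_out(deltas=[-0.01,0,0,0,0,0,-0.03,0,0,0,0,0,-0.06,0,0,0,0,0,-0.1,0,0,0,0,0,-0.16,0,0,0,0,0,-0.24,0,0,0,0,0,-0.24,0,-0.1,0,0,0,-0.24,0,-0.2,0,0,0])

```text
time: 7.67
ee_pos: [564.5, 91.4, 80.4]
orientation: [-3.138, 0.002, 1.552]
force: [0.8, 1.5, 0.3]
grip_width: 19.6
grip_force: 0.0
```

Request:
carry_out(deltas=[-0.1,0,-0.1,0,0,0,-0.2,0,-0.2,0,0,0,-0.35,0,-0.35,0,0,0,-0.5,0,-0.5,0,0,0,-0.6,0,-0.5,0,0,0,-0.6,0,-0.5,0,0,0,-0.6,0,-0.5,0,0,0,-0.6,0,-0.5,0,0,0])

```text
time: 8.33
ee_pos: [563.2, -55.6, 205.7]
orientation: [-3.141, -0.001, 1.555]
force: [0.7, 0.4, -0.2]
grip_width: 20.3
grip_force: 0.0
```

```bash
python3 look.py 6; python3 - <<'E'
from h import *
t=cv2.imread("pics/top_6.png")[150:330,170:400]
cv2.imwrite("pics/crop6.png",cv2.resize(t,None,fx=3.3,fy=3.3,interpolation=cv2.INTER_CUBIC))
E
```

```text
top (array([272., 245.]), np.int32(500), 564.8, 184.5, 25.6, 65.22821565614368) rail -32.04136543141377 -31.37054193492054
side (array([319., 297.]), np.int32(427), 566.8, 199.2, 24.8, 65.38863050550708) rail -30.210543953837167 -16.648514468662913
```

View pics/crop6.png

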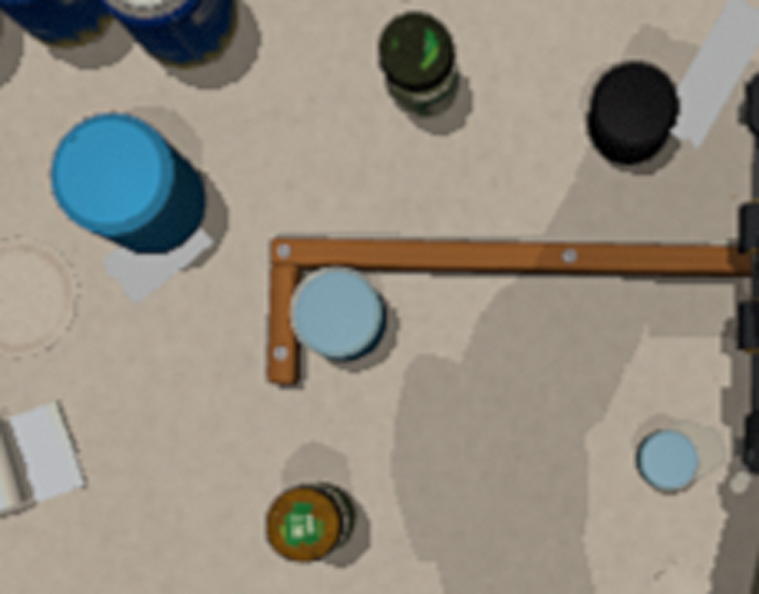

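The top crop shows the jar at crop (338,313), upright in the inner corner and against the stop. The bystanders are untouched and the robot is clear.

```bash
python3 -c "
from workcell import bot
print(bot.job_done())"
```

```text
the job is handed in; nothing more can be done
None
```

The gel jar stands upright in the rail's inner corner, pushed until it met the stop; the other jars and the tub were left alone, the robot is clear, and the job was handed in at about 8.5 s (no verdict was returned).

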